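Hold a circuit board home in the programming nest

TASK

Take the circuit board that carries the finned heat sink, lay it flat on the plate of the programming nest with its row of gold contacts facing the spring pins, and slide it in under the overhanging lips until it is fully home in the corner: contact end hard against the end stop with the pins pushed back, left long edge hard against the side rail. The nest has no latch and the pins push the board out again, so finish while still holding it pressed firmly, but not violently, against both stops; leave the other board and the rest of the desk as they are.

Things in the scene. Friction and masses are not known exactly. Their poses are not given: they have to be found in the camera images.
- sink_board: The board to load: dark green on an aluminium base, 100 (x) x 60 (y) x 6 mm, 0.10 to 0.21 kg. Origin: centre of the underside, z up. The six gold contacts are on its +x end; +y is its left long edge. Three cans up to 9 mm tall stand near the -x end, over 16 mm off the centre line; the rest is under 2 mm tall. Starts flat on the desk right of the lab jack, +x within 0.3 rad of world -y.
- board_corner (a point): The lower corner of sink_board where its contact end (+x) meets its left long edge (+y): 50 mm along +x and 30 mm along +y from the board's origin.
- board_tail (a point): The other end of the same left long edge of sink_board, at its -x end: -50 mm along x and +30 mm along y from the board's origin, on the underside.
- sink_top (a point): Centre of the top of the bare aluminium finned heat sink, 28 x 28 mm, in the middle of sink_board; it stands from 6 to 34 mm above the board's underside. May be gripped on either pair of opposite sides.
- choke_board: The other circuit board, to be left alone: 84 (x) x 60 (y) x 6 mm, with a square grey choke 20 mm wide and cans up to 12 mm tall, no heat sink. Origin: centre of the underside. The two boards may swap places from start to start. It lies as the first board does, +x within 0.3 rad of world -y.
- nest: The programming nest, fixed to the desk at the left, its +x within 0.3 rad of world +x: aluminium plate 194 (x) x 110 (y) x 10 mm. Origin: centre of its underside, z up. A steel rail runs along its left (+y) edge; an end stop with a grey housing (38 mm above the desk) crosses its far (+x) end; its -x and -y sides are open. Home, the board's origin is at x -5, y +5, z +10 mm here, axes parallel.
- side_rail: Steel side rail of the nest (same frame as the nest). Stop face: the plane y = +35 mm, for x from -95 to +55 mm, 9 mm high above the plate. Its lip overhangs the plate to y = +30 mm; the lip's underside is 9 mm, its top 13.5 mm above the plate.
- end_stop: Steel end stop of the nest (same frame as the nest). Stop face: the plane x = +45 mm, for y from -54 to +30 mm, 9 mm high above the plate. Its lip overhangs the plate to x = +33 mm for y below -12 mm and to x = +45 mm above the pins; the lip's underside is 9 mm, its top 13.5 mm above the plate, so the 6 mm board can only be slid in under it.
- nest_corner (a point): The point on the plate's top where the two stop planes meet: x = +45, y = +35, z = +10 mm in the nest's frame; axes as the nest's. board_corner lies here when the board is home. Between boards and nest stands a lab jack about 80 mm high; a microscope hangs over the desk beyond x = 0.65 m, so carry the board across nearer to the robot.
- probes (a joint): How far the row of six brass spring pins is pushed back into the end stop, in m: 0 free (pins stand 5 mm out of the stop face, 3 mm above the plate, around y = +5 mm of the nest), 0.005 when the board's end is flush against the end stop. The spring pushes back with about 2.8 N at 0 and 6.3 N at 0.005.
- tweezers: Metal tweezers, 122 mm long, behind the boards; a bystander.
- loupe: Black eye loupe, 35 mm across, 31 mm high, behind the boards; a bystander.
- usb_stick: USB stick, 55 x 17 x 8 mm, behind the boards; a bystander.
- tray: Small grey sample tray, 30 x 58 x 16 mm, behind the nest; a bystander.
- screwdriver: Small screwdriver, 153 mm long, lying at the right, in front of the notebook; a bystander.

How it is judged (in metres and radians):
At the end, for the whole second after the job is handed in: Heat-sink board flat in the nest (tilt under 0.04 rad), contact-end left corner within 1.5 mm of the stops' corner, tail of its left edge within 3 mm of the rail, pins back over 3.5 mm, fingers keeping it pressed with over 1 N on the end stop and over 1 N on the side rail through the last second (x of board_corner in the frame of nest_corner between -0.0015 and 0.003 m and y of board_corner in the frame of nest_corner between -0.0015 and 0.003 m and y of board_tail in the frame of nest_corner above -0.003 m and z of sink_board in the frame of nest_corner between -0.003 and 0.003 m and angle between sink_board's own z axis and vertical below 0.04 rad and value of joint probes above 0.0035 m and contact force between sink_board and end_stop above 1 N and contact force between sink_board and side_rail above 1 N and contact force between the fingers and sink_board above 1 N and linear speed of sink_board below 0.01 m/s); the arm keeps its last pose, push and grip.
It fails at once if the board is rammed against a stop with more than 60 N (contact force between sink_board and end_stop above 60 N or contact force between sink_board and side_rail above 60 N).
It fails at once if the other board is moved by more than 15 mm (distance of choke_board from where it was at the start of the episode above 0.015 m).
It fails at once if a bystander (tweezers, loupe, USB stick, tray, screwdriver) is moved by more than 20 mm (distance of any of tweezers, loupe, usb_stick, tray, screwdriver from where it was at the start of the episode above 0.02 m).
It also fails if it takes over 67 s, if anything falls off the work surface, if the arm or the gripper's body presses on something with over 40 N, if the wrist force passes 120 N, or if a joint passes its speed limit or range.

ROBOT

A 6-joint arm with a two-finger parallel gripper is mounted at the origin on a cart in front of the work surface, level with it; the furniture and walls round the work are solid. World frame = base frame: x ahead of the robot, y to its left, z up, the work surface at z = 0. Lengths are in mm, angles in degrees, forces in N, time in s.
With the tool pointing down it reaches from about 325 to 850 mm from the base axis. Payload 15.5 kg.
Tool frame: the origin (TCP) lies at the very end of the fingers, on their centre line; the grasp point (between the pads) lies 19 mm behind it; z points along the fingers, x is the direction in which the jaws open and shut, and the axes are right-handed (so a half turn about z gives the same grasp; the last joint's range is limited). The gripper opens to 91 mm and grips with 3 to 60 N. Pads are 32 mm wide; open, the fingers measure 118 mm over their backs; the gripper's body (76 mm by 178 mm) begins 60 mm behind the grasp point.
Start: joints at [-5.472, 28.281, 77.091, -0, 74.628, -5.472], TCP at [625.001, 0.003, 213.915] pointing down, gripper open.
Joint ranges: [-166.48, 166.48], [-47.26, 123.95], [12.59, 153.08], [-70.14, 250.14], [6.76, 159.57], [-176.63, 176.63]. Speed limits (degrees/s): [108.29, 108.29, 147.25, 172.46, 172.46, 172.46].

INTERFACE

Orientations are given as [roll, pitch, yaw] about the fixed x, y, z axes, in that order (R = Rz(yaw) Ry(pitch) Rx(roll)).
In Python, from rig import * gives the robot as it stands.
- The arm moves only by the tool jog_arm, never from a script. Its argument "increments" is a list of rows, each a list of 3 entries, a list of its own where there are three numbers: the shift along the world's x, y, z in m, then the turn, a rotation vector about the world's x, y, z in rad, then the finger opening in m, from 0 to 0.0912. In form: [[[tx, ty, tz], [ax, ay, az], grip], ...]. A call has 1 to 8 rows; each row is the pose to reach, as a shift and turn from the pose measured when the call began; what a row does not reach only later rows make up. A row lasts 1/12 s, in which the tool goes at most 41.7 mm and 7.16 degrees, less where a joint would pass 70% of its speed; a pose out of reach is approached as far as the arm can. A call with a gripper value outside its range is refused whole. The fingers move at their own pace and stop on an object; "force" is the grip in N (left out, the last holds). Time passes only in rows, so rows that repeat a pose let the fingers close. It gives the time, the measured TCP pose, the force and the opening at its end, in the units of the state.
- sense(): the state, without advancing time (a new reading comes with each control period).
- camera(name): name is "scene" or "side" or "wrist"; returns a dict with "image" (400x640x3 uint8, red, green, blue), "z_map" (400x640 float32, mm along the optical axis (not along the pixel's ray), 0 where there is no reading), "fx", "fy", "cx", "cy" (pixels), "position" and "attitude" of the camera in the world; the wrist camera has in their place "T_tool_cam" (4x4, takes a point from camera to tool coordinates, whose origin is the TCP and whose axes are the tool frame's). Camera axes: x right, y down, z forward; pixel columns grow to the right and rows downward; lengths in mm; the calibration is good to about 2 mm. A picture is of the moment at which its call begins: read the wrist's pose just before it.
- hand_in(): hands the job in, once; it reports no verdict.
Trained networks look in the newest picture that a camera, given by its name, has taken for a name from the list of things; names that differ only in an ending like _2 or _b are one class to them, and where a whole thing is asked for, a point or a joint stands for the part that bears it (a point fixed in the world has none). Each returns a list of dicts, best first, with "confidence" (0 to 1); they miss things now and then, are a little off and sometimes report something else, mostly with a low value. They report only what shows in the picture. A call takes as long as a camera call.
- boxes_of(camera, target): "point" ([x, y, z] in mm, in the coordinates of the camera as it stood for that picture, good to about 4 mm: the middle of the surface that is visible of it).
The state is a dict: "time_s": time; "joint_positions": joint angles; "joint_velocities": joint speeds; "tau": joint torques, N m; "position": TCP position; "ee_rot": TCP orientation; "contact_force": force on the tool from outside, world axes, zero at the start; "moment": the same for the moment, N m; "finger_gap": finger opening in mm.
Only numpy, scipy, OpenCV 4.12 (cv2) and the standard library are available. Lean on these libraries where they do the work, as an engineer would, in place of code of your own. Each camera call takes 0.05 s, during which the arm holds its last target.

## Working session

There is one attempt and no reset: what is moved stays moved. The work goes in short steps, Python scripts to look and compute and a tool call to move; the robot and the scene stay as the last step left them, time stands still between calls to the robot, and variables do not carry over. Pictures are saved under pics/ and viewed, and the job is handed in when it is done.

Besides the shell and the picture viewer there is one more tool, called after "Emit:" as name(argument=value, ...), one argument or row to a line, values as JSON. jog_arm: Moves the arm, as the interface text tells. Its arguments: {"type":"object","properties":{"increments":{"type":"array"},"force":{"type":"number"}},"required":["increments"]}

```bash
ls; mkdir -p pics; cat > h.py <<'E'
from rig import *
import numpy as np, cv2
from scipy.spatial.transform import Rotation as R
def snap(n,f):
    s=sense(); c=camera(n); cv2.imwrite(f'pics/{f}.png',c['image'][:,:,::-1]); np.savez(f'pics/{f}.npz',**{k:np.array(v) for k,v in c.items()},pos=s['position'],rot=s['ee_rot'])
    return s,c
def camT(c,s=None):
    T=np.eye(4)
    if 'T_tool_cam' in c:
        W=np.eye(4);W[:3,:3]=R.from_euler('xyz',s['ee_rot'],degrees=True).as_matrix();W[:3,3]=s['position']
        return W@np.array(c['T_tool_cam'])
    a=np.array(c['attitude'],float)
    T[:3,:3]=a if a.shape==(3,3) else R.from_euler('xyz',a.ravel(),degrees=True).as_matrix()
    T[:3,3]=c['position'];return T
def cloud(c,T):
    z=c['z_map'].astype(float);v,u=np.mgrid[:z.shape[0],:z.shape[1]]
    P=np.stack([(u-c['cx'])/c['fx']*z,(v-c['cy'])/c['fy']*z,z],-1)
    W=P@T[:3,:3].T+T[:3,3];W[z<=0]=np.nan;return W
E
python3 - <<'E'
from h import *
print(sense())
for n in ['scene','side','wrist']:
    s,c=snap(n,n+'0');T=camT(c,s)
    print(n,c['fx'],c['cx'],c['cy'],c.get('position'),c.get('attitude'))
    print(T.round(2))
    for t in ['sink_board','sink_top','choke_board','nest','nest_corner','probes','side_rail','end_stop','board_corner']:
        try:
            for b in boxes_of(n,t)[:2]:
                p=np.array(b['point']); print(t,round(b['confidence'],2),(T[:3,:3]@p+T[:3,3]).round(0),[round(float(c['fx']*p[0]/p[2]+c['cx'])),round(float(c['fy']*p[1]/p[2]+c['cy']))])
        except Exception as e: print(t,e)
E
```

```text
pics
{'time_s': 0.0, 'joint_positions': array([-5.47100534e+00,  2.83179473e+01,  7.71285922e+01,  2.03361143e-03,
        7.46263144e+01, -5.47132559e+00]), 'joint_velocities': array([ 0.03485107,  0.04607637, -0.04619026,  0.03475165, -0.04295476,
       -0.00981531]), 'tau': array([-1.07322368e-03, -8.78814626e+01, -3.81857479e+01,  7.05250050e-02,
        5.33505273e-02, -1.50444166e-04]), 'position': array([6.24616981e+02, 6.00997474e-02, 2.13296376e+02]), 'ee_rot': array([-1.79991102e+02,  7.23350661e-02, -2.14511676e-04]), 'contact_force': array([ 0.13380537, -0.24669256, -0.33269711]), 'moment': array([-0.02529962,  0.00375846,  0.06215793]), 'finger_gap': 91.1619072643131}
scene 483.0510846892039 319.46565010762157 201.176113594975 [-192.22535011 1053.73936014 1062.98708279] [-127.21558585   -0.53015943 -143.46135293]
[[-8.00000e-01 -3.70000e-01  4.70000e-01 -1.92230e+02]
 [-6.00000e-01  4.80000e-01 -6.40000e-01  1.05374e+03]
 [ 1.00000e-02 -8.00000e-01 -6.00000e-01  1.06299e+03]
 [ 0.00000e+00  0.00000e+00  0.00000e+00  1.00000e+00]]
sink_board 0.87 [ 564. -120.    9.] [342
[... 968 characters left out ...]
.] [339, 244]
end_stop 0.26 [704. 318.  16.] [311, 161]
board_corner 0.65 [ 563. -151.    6.] [338, 240]
wrist 328.22069276637825 317.32807856127795 197.81905368845716 None None
[[ 1.0000e+00 -0.0000e+00  0.0000e+00  6.2708e+02]
 [-0.0000e+00 -9.6000e-01 -2.9000e-01  8.2730e+01]
 [ 0.0000e+00  2.9000e-01 -9.6000e-01  3.8368e+02]
 [ 0.0000e+00  0.0000e+00  0.0000e+00  1.0000e+00]]
sink_board 0.74 [ 577. -123.    8.] [278, 266]
sink_top 0.82 [ 570. -120.    6.] [272, 264]
choke_board 0.94 [ 432. -114.    2.] [165, 258]
choke_board 0.19 [ 570. -120.    4.] [273, 263]
nest 0.62 [ 570. -120.   -0.] [273, 261]
probes 0.21 [702. -16.   9.] [381, 186]
board_corner 0.64 [ 566. -118.    7.] [269, 263]
```

View pics/scene0.png

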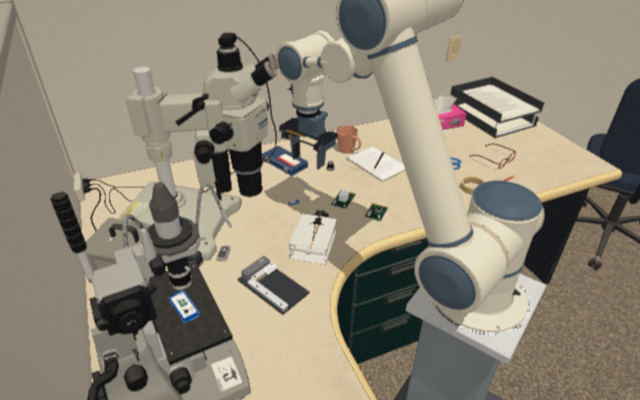

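View pics/side0.png

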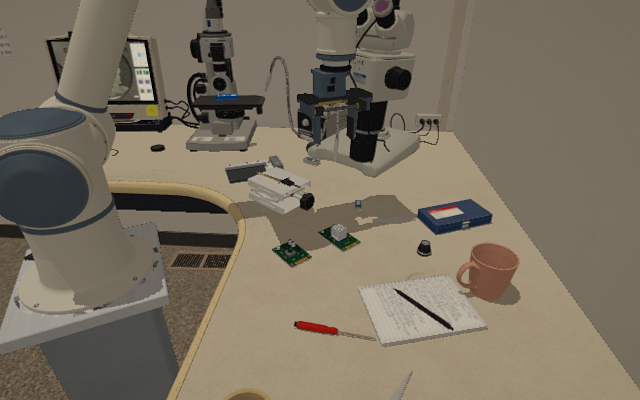

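View pics/wrist0.png

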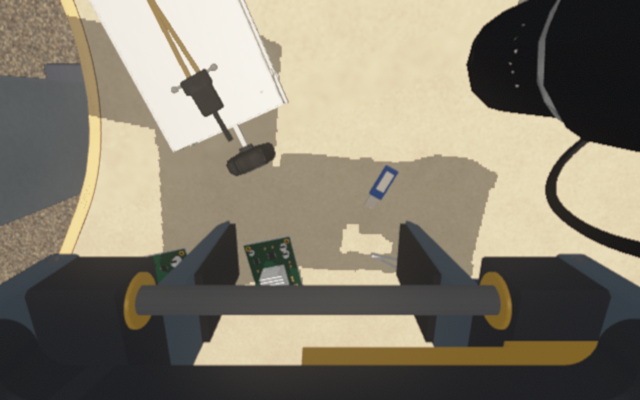

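The sink board lies around (565,-135), with the heat sink at wrist pixel (272,275). The choke board is at about (432,-135), nearer the robot. The nest is at about (485,345), scene pixel (272,287). I'll look at the nest with the wrist camera first.

Emit:
jog_arm(
  increments=[
    [[-0.015,0.038,0],[0,0,0],0.0912],
    [[-0.03,0.076,0],[0,0,0],0.0912],
    [[-0.045,0.114,0],[0,0,0],0.0912],
    [[-0.06,0.152,0],[0,0,0],0.0912],
    [[-0.075,0.19,0],[0,0,0],0.0912],
    [[-0.09,0.228,0],[0,0,0],0.0912],
    [[-0.105,0.266,0],[0,0,0],0.0912],
    [[-0.12,0.304,0],[0,0,0],0.0912],
  ],
)

```text
time_s: 2.17
position: [504.0, 305.7, 214.1]
ee_rot: [-180.0, -0.0, -0.0]
contact_force: [1.3, 1.1, -0.7]
finger_gap: 91.2
```

Emit:
jog_arm(
  increments=[
    [[-0.01,0.04,0],[0,0,0],0.0912],
    [[-0.01,0.04,0],[0,0,0],0.0912],
    [[-0.01,0.04,0],[0,0,0],0.0912],
    [[-0.01,0.04,0],[0,0,0],0.0912],
    [[-0.01,0.04,0],[0,0,0],0.0912],
  ],
)

```text
time_s: 2.58
position: [494.4, 344.7, 214.0]
ee_rot: [180.0, -0.0, -0.1]
contact_force: [0.2, -0.8, 0.4]
finger_gap: 91.4
```

```bash
python3 - <<'E'
from h import *
s,c=snap('wrist','wrist1');print(s['time_s'],s['position'],s['ee_rot'],s['joint_velocities'].round(2))
T=camT(c,s)
for t in ['nest','nest_corner','probes','side_rail','end_stop']:
    for b in boxes_of('wrist',t)[:2]:
        p=np.array(b['point']); print(t,round(b['confidence'],2),(T[:3,:3]@p+T[:3,3]).round(0),[round(float(c['fx']*p[0]/p[2]+c['cx'])),round(float(c['fy']*p[1]/p[2]+c['cy']))])
E
```

```text
2.5833 [494.38528404 344.67055086 214.04049879] [ 1.79986357e+02 -1.13806734e-02 -6.19387282e-02] [-0.59 -0.17 -0.02  0.07  0.04  0.19]
nest 0.73 [497. 344.  10.] [318, 173]
nest_corner 0.81 [500. 348.   6.] [320, 169]
probes 0.59 [541. 344.  12.] [356, 173]
```

View pics/wrist1.png

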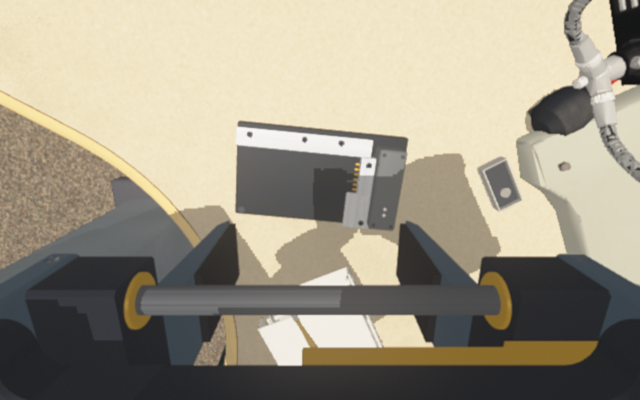

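The nest is fully in view, with corners near (238,122), (407,138), (395,229) and (237,212). It is yawed a few degrees clockwise, with the rail on the far side and the pins at (356,175). Next I'll fit its pose.

```bash
cat >> h.py <<'E'
def load(f):
    d=dict(np.load(f'pics/{f}.npz'));s={'position':d['pos'],'ee_rot':d['rot']}
    c={k:d[k] for k in d};T=camT(c,s);return c,T,cloud(c,T)
E
python3 - <<'E'
from h import *
c,T,W=load('wrist1')
X,Y,Z=W[...,0],W[...,1],W[...,2]
reg=(X>370)&(X<640)&(Y>265)&(Y<440)
desk=reg&(abs(Z)<4);print('desk z',np.median(Z[desk]))
m=reg&(Z>5)&(Z<45); n,l,st,_=cv2.connectedComponentsWithStats(m.astype(np.uint8));k=1+st[1:,4].argmax();m=l==k
r=cv2.minAreaRect(W[m][:,:2].astype(np.float32));print(r,st[k])
print(np.histogram(Z[m],bins=np.arange(4,44,2)))
from scipy.optimize import minimize
# plate-level fit: image-based edges: project model points
e=cv2.resize(c['image'][100:250,220:430],None,fx=3.6,fy=3.6,interpolation=cv2.INTER_CUBIC);cv2.imwrite('pics/nestcrop.png',e[:,:,::-1])
ct=cv2.findContours(m.astype(np.uint8),0,1)[0][0];a=cv2.approxPolyDP(ct,4,True)[:,0];print(a.tolist());
for u,v in a: print(u,v,W[v,u].round(1))
E
```

```text
desk z -1.1522822107755246
((498.2557067871094, 339.8690490722656), (110.2271957397461, 194.0227813720703), 84.23775482177734) [  235   121   174   110 15357]
(array([  18, 1384, 7120,  475,   52,   27,   20,   37, 1460, 2320,  157,
         28,   37,   36,   45,  426, 1594,  121,    0]), array([ 4,  6,  8, 10, 12, 14, 16, 18, 20, 22, 24, 26, 28, 30, 32, 34, 36,
       38, 40, 42]))
[[238, 121], [236, 212], [393, 229], [406, 137]]
238 121 [408.3 403.2   8. ]
236 212 [398.3 295.9   8.9]
393 229 [582.9 284.6  36. ]
406 137 [597.6 385.1   6.9]
```

View pics/nestcrop.png

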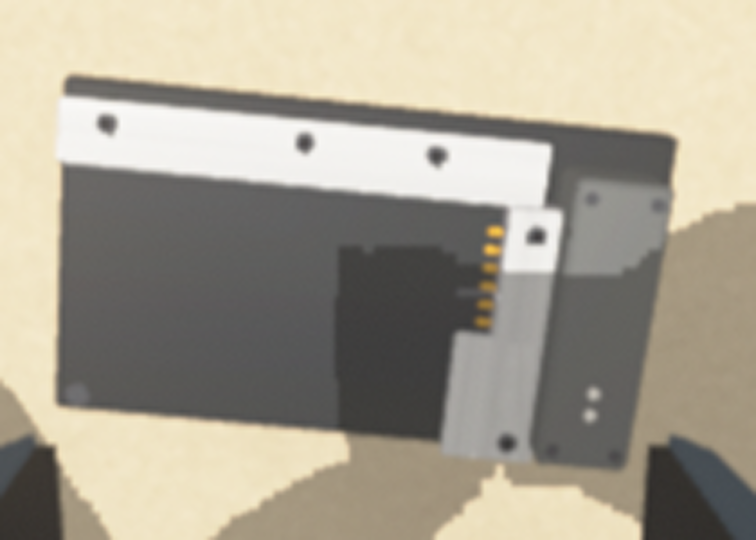

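Emit:
jog_arm(
  increments=[
    [[0.01,-0.04,0],[0,0,0],0.0912],
    [[0.02,-0.08,0],[0,0,0],0.0912],
    [[0.03,-0.12,0],[0,0,0],0.0912],
    [[0.04,-0.16,0],[0,0,0],0.0912],
    [[0.05,-0.2,0],[0,0,0],0.0912],
    [[0.06,-0.24,0],[0,0,0],0.0912],
    [[0.06,-0.28,0],[0,0,0],0.0912],
    [[0.07,-0.32,0],[0,0,0],0.0912],
  ],
)

```text
time_s: 3.55
position: [563.2, 22.9, 214.2]
ee_rot: [-180.0, 0.0, -0.1]
contact_force: [1.5, 0.7, 0.2]
finger_gap: 91.1
```

Emit:
jog_arm(
  increments=[
    [[0.0,-0.04,0],[0,0,0],0.0912],
    [[0.0,-0.08,0],[0,0,0],0.0912],
    [[0.0,-0.12,0],[0,0,0],0.0912],
    [[0.0,-0.13,0],[0,0,0],0.0912],
    [[0.0,-0.13,0],[0,0,0],0.0912],
    [[0.0,-0.13,0],[0,0,0],0.0912],
  ],
)

```text
time_s: 4.05
position: [563.1, -107.4, 214.2]
ee_rot: [-180.0, 0.0, -0.2]
contact_force: [-0.0, 0.6, -0.8]
finger_gap: 91.1
```

```bash
python3 - <<'E'
from h import *
s,c=snap('wrist','wrist2');print(s['time_s'],s['position'],s['ee_rot'],s['joint_velocities'].round(2))
c,T,W=load('wrist2')
for t in ['sink_board','sink_top','choke_board']:
    for b in boxes_of('wrist',t)[:2]:
        p=np.array(b['point']); print(t,round(b['confidence'],2),(T[:3,:3]@p+T[:3,3]).round(0),[round(float(c['fx']*p[0]/p[2]+c['cx'])),round(float(c['fy']*p[1]/p[2]+c['cy']))])
X,Y,Z=W[...,0],W[...,1],W[...,2]
reg=(X>495)&(X<640)&(Y>-210)&(Y<-40)
print('desk',np.median(Z[reg&(abs(Z)<3)]))
m=(reg&(Z>2.5)&(Z<42)).astype(np.uint8)
n,l,st,_=cv2.connectedComponentsWithStats(m);k=1+st[1:,4].argmax();m=l==k
print('board',cv2.minAreaRect(W[m][:,:2].astype(np.float32)),st[k])
h=m&(Z>27)&(Z<42);print('sink',cv2.minAreaRect(W[h][:,:2].astype(np.float32)),np.median(Z[h]),h.sum(), W[h].mean(0))
im=cv2.resize(c['image'],None,fx=1.25,fy=1.25);cv2.imwrite('pics/w2b.png',im[:,:,::-1])
E
```

```text
4.05 [ 563.07938536 -107.39903666  214.16363863] [-1.79968164e+02  2.55293865e-02 -1.83777295e-01] [ 2.29 -0.19  0.5   0.12  0.08  0.38]
sink_board 0.82 [ 575. -131.    6.] [326, 191]
sink_top 0.88 [ 569. -131.    0.] [321, 190]
choke_board 0.77 [ 437. -139.    3.] [212, 197]
desk -1.1945433351736767
board ((573.3707885742188, -137.40028381347656), (59.74620056152344, 100.2488784790039), 12.215286254882812) [ 291  151   65   88 3934]
sink ((573.3202514648438, -137.29595947265625), (27.691286087036133, 28.402996063232422), 12.161611557006836) 31.84336820174434 487 [ 573.24383823 -137.16190103   31.26256197]
```

View pics/w2b.png

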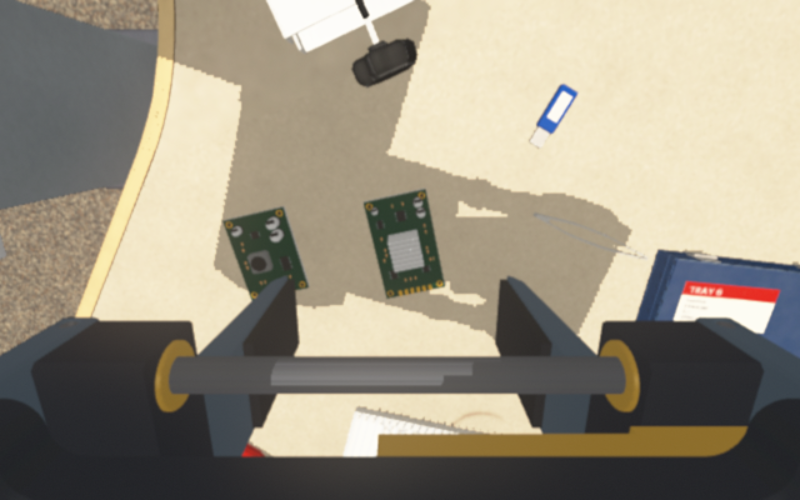

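Board centre is at (573.3,-137.3) with yaw -77.8°: the contacts are at the lower end (415,290) and the cans at the top. The fitted sizes of 59.7×100.2 for the board and 27.7×28.4 for the sink match those given. I'll grip along board x so the fingers clear the rail lip. Before that I'll check what tall things stand near the gripper.

```bash
python3 - <<'E'
from h import *
for f in ['scene0','side0','wrist0','wrist2','wrist1']:
    c,T,W=load(f);P=W.reshape(-1,3)
    for (y0,y1) in [(-300,-200),(-200,-100),(-100,0),(0,100),(100,200),(200,300),(300,450)]:
        m=(P[:,2]>95)&(P[:,2]<420)&(P[:,1]>y0)&(P[:,1]<y1)&(P[:,0]>620)&(P[:,0]<950)
        if m.sum()>20: print(f,y0,m.sum(),'minx',np.percentile(P[m,0],[1,5,20]).round(),'z',np.percentile(P[m,2],[2,98]).round())
c,T,W=load('wrist2');P=W.reshape(-1,3)
m=(P[:,2]>12)&(P[:,2]<95)&(abs(P[:,0]-450)<250);
c,T,W=load('wrist0');P=W.reshape(-1,3);m=(P[:,2]>40)&(P[:,2]<110)&(P[:,1]>-60)&(P[:,1]<300)&(P[:,0]<640);print('jack',np.percentile(P[m],[1,99],axis=0).round())
E
```

```text
scene0 -100 139 minx [666. 668. 671.] z [216. 361.]
scene0 0 1172 minx [621. 628. 668.] z [157. 411.]
scene0 100 2927 minx [730. 733. 741.] z [106. 415.]
scene0 200 3105 minx [759. 770. 804.] z [129. 417.]
scene0 300 965 minx [771. 776. 930.] z [118. 417.]
side0 -100 1290 minx [621. 624. 636.] z [228. 410.]
side0 0 3863 minx [671. 697. 751.] z [108. 414.]
side0 100 297 minx [734. 735. 737.] z [100. 417.]
side0 200 130 minx [766. 770. 774.] z [ 97. 223.]
side0 300 130 minx [771. 772. 775.] z [ 96. 216.]
wrist0 -100 1212 minx [672. 673. 673.] z [215. 285.]
wrist0 0 54294 minx [622. 628. 651.] z [139. 333.]
wrist0 100 9755 minx [743. 744. 745.] z [101. 249.]
wrist2 -100 13000 minx [620. 621. 624.] z [275. 334.]
wrist1 300 202 minx [772. 773. 774.] z [ 95. 108.]
jack [[441.  16.  47.]
 [586. 163.  76.]]
```

Emit:
jog_arm(
  increments=[
    [[0.002,-0.006,0],[0,0,-0.122],0.046],
    [[0.004,-0.012,0],[0,0,-0.244],0.046],
    [[0.006,-0.018,0],[0,0,-0.366],0.046],
    [[0.008,-0.024,0],[0,0,-0.488],0.046],
    [[0.01,-0.03,0],[0,0,-0.61],0.046],
    [[0.0102,-0.03,0],[0,0,-0.732],0.046],
    [[0.0102,-0.03,0],[0,0,-0.854],0.046],
    [[0.0102,-0.03,0],[0,0,-0.976],0.046],
  ],
)

```text
time_s: 4.92
position: [573.6, -134.7, 214.3]
ee_rot: [-180.0, 0.0, -56.2]
contact_force: [0.3, -0.1, -1.0]
finger_gap: 46.1
```

Emit:
jog_arm(
  increments=[
    [[0.0,0,-0.03],[0,0,-0.122],0.046],
    [[0.0,0,-0.06],[0,0,-0.244],0.046],
    [[0.0,0,-0.09],[0,0,-0.366],0.046],
    [[0.0,0,-0.12],[0,0,-0.376],0.046],
    [[0.0,0,-0.12],[0,0,-0.376],0.046],
    [[0.0,0,-0.12],[0,0,-0.376],0.046],
  ],
)

```text
time_s: 5.42
position: [573.0, -133.6, 93.8]
ee_rot: [179.9, 0.1, -77.6]
contact_force: [-0.4, -0.3, 0.5]
finger_gap: 46.0
```

```bash
python3 - <<'E'
from h import *
s,c=snap('wrist','wrist3');print(s['time_s'],s['position'],s['ee_rot'],s['joint_positions'],s['finger_gap'])
c,T,W=load('wrist3')
X,Y,Z=W[...,0],W[...,1],W[...,2]
h=(Z>27)&(Z<42)&(abs(X-573)<40)&(abs(Y+137)<40)
n,l,st,_=cv2.connectedComponentsWithStats(h.astype(np.uint8));print(st[:4]);k=1+st[1:,4].argmax();h=l==k
print('sink',cv2.minAreaRect(W[h][:,:2].astype(np.float32)),np.median(Z[h]),h.sum())
E
```

```text
5.4167 [ 573.00483831 -133.63061092   93.80586745] [ 1.79890193e+02  1.13714891e-01 -7.75908585e+01] [-1.89651323e+01  3.33826072e+01  8.96688812e+01  4.75438566e-02
  5.71014751e+01  5.85997404e+01] 46.049544673125695
[[     0      0    640    400 255409]
 [   305    198      2     37     73]
 [   311    198      2     37     74]
 [   316    198      3     37     90]]
sink ((576.382080078125, -150.76455688476562), (27.601665496826172, 1.6251713037490845), 11.897188186645508) 32.52594795887515 94
```

View pics/wrist3.png

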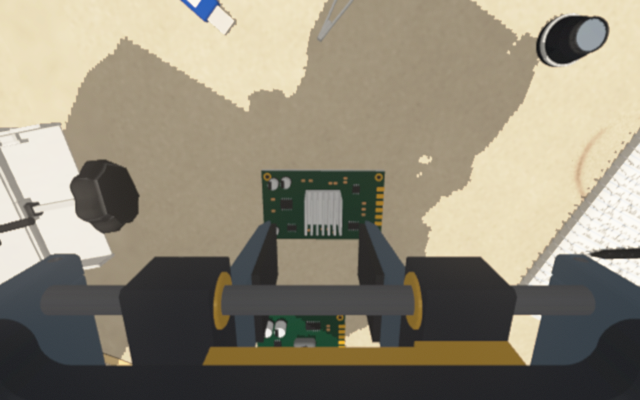

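The board sits between the fingers, with the sink at pixels (305-342,190-236). The tip of the -y finger is close to the choke board in view, but a long way from it in depth.

```bash
python3 - <<'E'
from h import *
c,T,W=load('wrist3')
X,Y,Z=W[...,0],W[...,1],W[...,2]
h=(Z>27)&(Z<38)&(abs(X-573)<25)&(abs(Y+137)<25)
print('sink',cv2.minAreaRect(W[h][:,:2].astype(np.float32)),np.median(Z[h]),h.sum())
v,u=np.where(h);print(u.min(),u.max(),v.min(),v.max())
b=(Z>2.5)&(Z<38)&(abs(X-573)<70)&(abs(Y+137)<70)&(c['image'][...,1]>=0)
v,u=np.mgrid[:400,:640];b&=(v<250)
n,l,st,_=cv2.connectedComponentsWithStats(b.astype(np.uint8));k=1+st[1:,4].argmax();b=l==k
print('board part',cv2.minAreaRect(W[b][:,:2].astype(np.float32)),st[k])
E
```

```text
sink ((573.6592407226562, -138.15805053710938), (28.206119537353516, 27.505290985107422), 12.121353149414062) 32.695155053877755 591
305 342 198 234
board part ((573.4945678710938, -138.16249084472656), (60.29655456542969, 100.04947662353516), 12.041519165039062) [ 261  169  124   70 7712]
```

Emit:
jog_arm(
  increments=[
    [[0.0005,-0.0042,-0.02],[0,0,-0.006],0.046],
    [[0.0005,-0.0042,-0.05],[0,0,-0.006],0.046],
    [[0.0005,-0.0042,-0.07],[0,0,-0.006],0.046],
    [[0.0005,-0.0042,-0.0815],[0,0,-0.006],0.046],
    [[0.0005,-0.0042,-0.0815],[0,0,-0.006],0.046],
    [[0.0005,-0.0042,-0.0815],[0,0,-0.006],0.046],
    [[0.0005,-0.0042,-0.0815],[0,0,-0.006],0.046],
  ],
)

```text
time_s: 6.05
position: [575.8, -138.6, 15.3]
ee_rot: [-179.9, -0.0, -77.9]
contact_force: [0.2, 1.2, -0.7]
finger_gap: 45.8
```

Emit:
jog_arm(
  increments=[
    [[0,0,0],[0,0,0],0.03],
    [[0,0,0],[0,0,0],0.02],
    [[0,0,0],[0,0,0],0.02],
    [[0,0,0],[0,0,0],0.02],
    [[0,0,0],[0,0,0],0.02],
    [[0,0,0],[0,0,0],0.02],
  ],
  force=40,
)

```text
time_s: 6.55
position: [576.2, -138.6, 16.0]
ee_rot: [-179.8, -0.1, -77.9]
contact_force: [-1.1, 1.2, 8.9]
finger_gap: 27.3
```

Emit:
jog_arm(
  increments=[
    [[0,0,0.01],[0,0,0],0.02],
    [[0,0,0.03],[0,0,0],0.02],
    [[0,0,0.06],[0,0,0],0.02],
    [[0,0,0.1],[0,0,0],0.02],
    [[0,0,0.13],[0,0,0],0.02],
    [[0,0,0.14],[0,0,0],0.02],
    [[0,0,0.14],[0,0,0],0.02],
  ],
)

```text
time_s: 7.13
position: [577.6, -139.1, 159.3]
ee_rot: [-179.5, -0.2, -77.9]
contact_force: [-0.1, -0.1, -2.4]
finger_gap: 27.8
```

```bash
python3 - <<'E'
from h import *
s,c=snap('wrist','wrist4');print(s['time_s'],s['position'],s['ee_rot'],s['finger_gap'],s['contact_force'],s['moment'])
snap('side','side4')
c,T,W=load('wrist4')
Rt=R.from_euler('xyz',s['ee_rot'],degrees=True).as_matrix()
V=(W-s['position'])@Rt  # tool coords
v,u=np.mgrid[:400,:640]
im=c['image'].astype(int);g=(im[...,1]>im[...,0]+12)&(im[...,1]>im[...,2]+5)&(v<245)&(abs(V[...,2])<30)
P=V[g];print(g.sum(),cv2.minAreaRect(P[:,:2].astype(np.float32)))
A=np.c_[P[:,:2],np.ones(len(P))];print('plane z=',np.linalg.lstsq(A,P[:,2],rcond=None)[0])
E
```

```text
7.1333 [ 577.60796795 -139.12937894  159.32816381] [-179.53809854   -0.22864414  -77.89595847] 27.812158892506815 [-0.14866361 -0.07324353 -2.40796862] [-0.01465918  0.06355666  0.02078059]
3487 ((-0.037441253662109375, -13.607620239257812), (98.08787536621094, 26.79510498046875), 0.20057617127895355)
plane z= [1.22974071e-03 1.70233803e-04 1.12662953e+01]
```

View pics/wrist4.png

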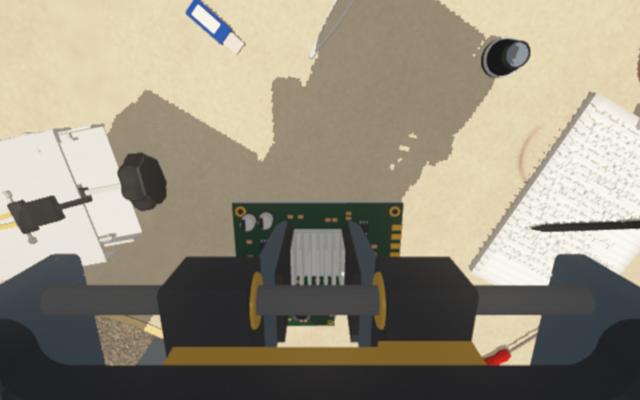

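View pics/side4.png

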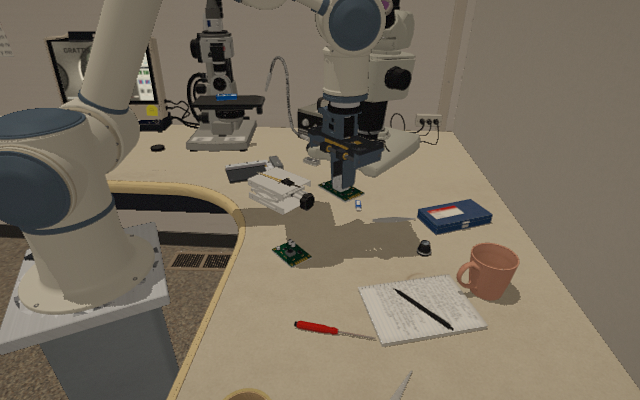

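The board is held parallel to the tool. Its underside is 17.3 mm below the TCP and its centre is offset 2.6 mm along tool +y. Next I carry it over at about x = 470, rotating as it goes.

Emit:
jog_arm(
  increments=[
    [[-0.02,0.02,0],[0,0,0.05],0.02],
    [[-0.045,0.045,0],[0,0,0.15],0.02],
    [[-0.07,0.075,0],[0,0,0.27],0.02],
    [[-0.095,0.105,0],[0,0,0.39],0.02],
    [[-0.11,0.14,0],[0,0,0.51],0.02],
    [[-0.11,0.175,0],[0,0,0.63],0.02],
    [[-0.11,0.21,0],[0,0,0.75],0.02],
    [[-0.11,0.245,0],[0,0,0.87],0.02],
  ],
)

```text
time_s: 7.9
position: [464.1, 107.9, 154.0]
ee_rot: [-179.9, 0.1, -27.7]
contact_force: [1.0, -0.2, -1.6]
finger_gap: 28.1
```

Emit:
jog_arm(
  increments=[
    [[0,0.035,0],[0,0,0.1],0.02],
    [[0,0.07,0],[0,0,0.2],0.02],
    [[0,0.105,0],[0,0,0.3],0.02],
    [[0,0.14,0],[0,0,0.38],0.02],
    [[0,0.175,0],[0,0,0.4],0.02],
    [[0,0.2,0],[0,0,0.4],0.02],
    [[0,0.22,0],[0,0,0.4],0.02],
    [[0,0.22,0],[0,0,0.4],0.02],
  ],
)

```text
time_s: 8.57
position: [463.0, 330.8, 151.9]
ee_rot: [-180.0, 0.2, -4.7]
contact_force: [-1.0, -0.0, -2.4]
finger_gap: 27.7
```

```bash
python3 - <<'E'
from h import *
s,c=snap('wrist','wrist5');print(s['time_s'],s['position'],s['ee_rot'],s['finger_gap'],s['contact_force'],s['moment'])
E
```

```text
8.5667 [462.99011686 330.76726844 151.86975968] [-179.95819966    0.22074931   -4.66954829] 27.68758402028758 [-1.0359626  -0.0245873  -2.35554559] [-0.01447941  0.03064868  0.02297571]
```

View pics/wrist5.png

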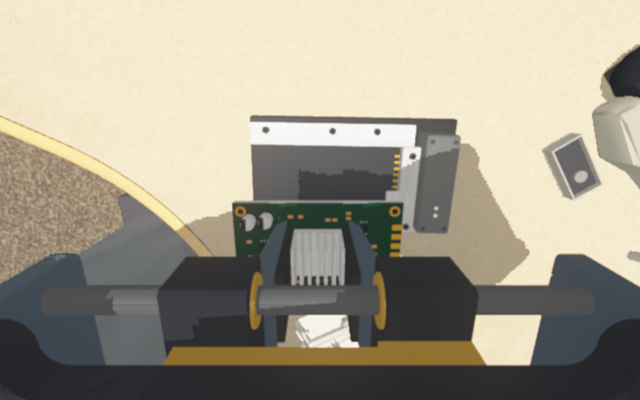

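```bash
cat > nf.py <<'E'
from h import *
import sys
def fit(f,vmax):
    c,T,W=load(f);X,Y,Z=W[...,0],W[...,1],W[...,2]
    im=c['image'].astype(int);v,u=np.mgrid[:400,:640]
    S=(Z>17)&(Z<28)&(X>370)&(X<640)&(Y>280)&(Y<430)&(v<vmax)&(im.sum(-1)>450)
    n,l,st,_=cv2.connectedComponentsWithStats(S.astype(np.uint8));k=1+st[1:,4].argmax();S=l==k
    # near edge of rail lip: last row per column
    cols=np.arange(st[k,0]+8,st[k,0]+st[k,2]-40);P=[]
    for q in cols:
        r=np.where(S[:,q])[0]
        if len(r): P.append((q,r.max()+.5,r.min()-.5))
    P=np.array(P)
    def onplane(u,v,z):
        d=np.stack([(u-c['cx'])/c['fx'],(v-c['cy'])/c['fy'],np.ones_like(u)],-1)@T[:3,:3].T
        return T[:3,3]+d*((z-T[2,3])/d[:,2])[:,None]
    for i in (1,2):
        Q=onplane(P[:,0],P[:,i],23.5-1.15);a=np.polyfit(Q[:,0],Q[:,1],1)
        for _ in range(3):
            g=abs(np.polyval(a,Q[:,0])-Q[:,1])<1.5;a=np.polyfit(Q[g,0],Q[g,1],1)
        print(f,'edge yaw',np.degrees(np.arctan(a[0])).round(2),'y at x=480:',np.polyval(a,480).round(2),'n',g.sum(), 'xr',Q[:,0].min().round(1),Q[:,0].max().round(1))
fit('wrist1',260);fit('wrist5',200)
E
python3 nf.py
python3 -c "
from h import *
a=np.radians(-5.76);c,s=np.cos(a),np.sin(a)
x=480;# pred y at lip y=30
yn=30;xn=(x-498.3+s*yn)/c;print(339.9+s*xn+c*yn)"
```

```text
wrist1 edge yaw -5.63 y at x=480: 372.03 n 93 xr 416.3 517.4
wrist1 edge yaw -5.76 y at x=480: 392.1 n 93 xr 417.7 517.1
wrist5 edge yaw -5.67 y at x=480: 371.91 n 125 xr 413.7 525.8
wrist5 edge yaw -5.74 y at x=480: 391.96 n 125 xr 416.4 526.3
371.89817763729724
```

Emit:
jog_arm(
  increments=[
    [[0.002,0.004,-0.02],[0,0,-0.01],0.02],
    [[0.005,0.0077,-0.05],[0,0,-0.018],0.02],
    [[0.005,0.0077,-0.08],[0,0,-0.018],0.02],
    [[0.005,0.0077,-0.1],[0,0,-0.018],0.02],
    [[0.005,0.0077,-0.115],[0,0,-0.018],0.02],
    [[0.005,0.0077,-0.115],[0,0,-0.018],0.02],
    [[0.005,0.0077,-0.115],[0,0,-0.018],0.02],
  ],
)

```text
time_s: 9.2
position: [467.0, 335.2, 35.8]
ee_rot: [179.9, 0.4, -5.8]
contact_force: [0.3, 0.7, -0.5]
finger_gap: 27.7
```

```bash
python3 - <<'E'
from h import *
s,c=snap('wrist','wrist6');print(s['time_s'],s['position'],s['ee_rot'],s['finger_gap'],s['contact_force'],s['moment'])
snap('scene','scene6')
im=cv2.imread('pics/scene6.png')[220:340,200:360];cv2.imwrite('pics/scene6c.png',cv2.resize(im,None,fx=4.5,fy=4.5))
E
```

```text
9.2 [467.01228769 335.21329483  35.78515391] [179.86970594   0.3923043   -5.75750481] 27.749541346578802 [ 0.30888522  0.69469017 -0.45058975] [ 0.01879477 -0.0024818  -0.04291715]
```

View pics/wrist6.png

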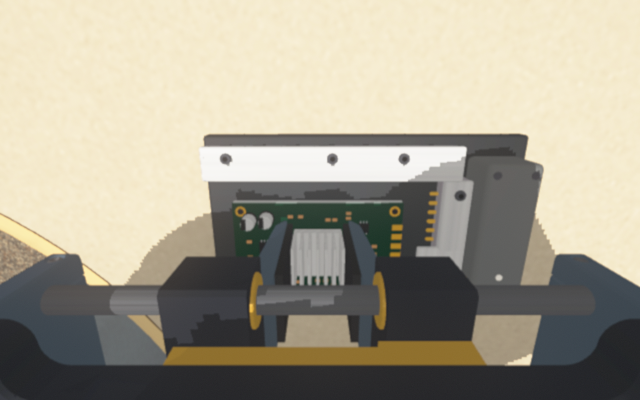

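View pics/scene6c.png

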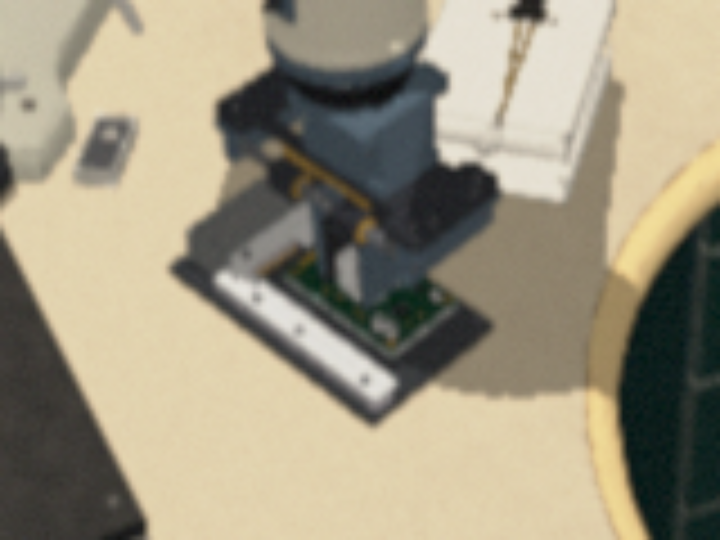

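Emit:
jog_arm(
  increments=[
    [[0.001,0.002,-0.003],[0,-0.006,0],0.02],
    [[0.001,0.003,-0.006],[0,-0.006,0],0.02],
    [[0.001,0.003,-0.0065],[0,-0.006,0],0.02],
    [[0.001,0.003,-0.0065],[0,-0.006,0],0.02],
  ],
)

```text
time_s: 9.63
position: [469.1, 339.3, 31.1]
ee_rot: [-180.0, -0.1, -5.7]
contact_force: [-0.4, 0.2, -2.0]
finger_gap: 27.4
```

Emit:
jog_arm(
  increments=[
    [[0,0,-0.0015],[0,0,0],0.02],
    [[0,0,-0.002],[0,0,0],0.02],
    [[0,0,-0.002],[0,0,0],0.02],
  ],
)

```text
time_s: 9.88
position: [469.1, 339.3, 29.0]
ee_rot: [-180.0, -0.1, -5.7]
contact_force: [-0.3, -0.4, -1.5]
finger_gap: 27.6
```

Emit:
jog_arm(
  increments=[
    [[0,0,-0.001],[0,0,0],0.02],
    [[0,0,-0.001],[0,0,0],0.02],
    [[0,0,-0.001],[0,0,0],0.02],
  ],
)

```text
time_s: 10.13
position: [469.0, 339.3, 28.0]
ee_rot: [-180.0, -0.1, -5.7]
contact_force: [-0.3, 0.1, -2.5]
finger_gap: 27.9
```

Emit:
jog_arm(
  increments=[
    [[0,0,-0.001],[0,0,0],0.02],
    [[0,0,-0.001],[0,0,0],0.02],
    [[0,0,-0.001],[0,0,0],0.02],
  ],
)

```text
time_s: 10.38
position: [469.0, 339.2, 26.9]
ee_rot: [-180.0, -0.1, -5.7]
contact_force: [0.1, -0.0, -2.5]
finger_gap: 27.4
```

Emit:
jog_arm(
  increments=[
    [[0,0,-0.001],[0,0,0],0.02],
    [[0,0,-0.001],[0,0,0],0.02],
    [[0,0,-0.001],[0,0,0],0.02],
  ],
)

```text
time_s: 10.63
position: [469.1, 339.3, 26.1]
ee_rot: [-180.0, -0.1, -5.7]
contact_force: [-0.7, -0.4, 3.8]
finger_gap: 27.6
```

Emit:
jog_arm(
  increments=[
    [[0,0,-0.0007],[0,0,0],0.02],
    [[0,0,-0.0007],[0,0,0],0.02],
    [[0,0,-0.0007],[0,0,0],0.02],
  ],
)

```text
time_s: 10.88
position: [469.2, 339.3, 26.0]
ee_rot: [-180.0, -0.1, -5.7]
contact_force: [-3.6, -3.8, 14.0]
finger_gap: 27.7
```

Emit:
jog_arm(
  increments=[
    [[0,0,0.0003],[0,0,0],0.02],
    [[0.0002,0.0025,0.0003],[0,0,0],0.02],
    [[0.0005,0.005,0.0003],[0,0,0],0.02],
    [[0.0008,0.0075,0.0003],[0,0,0],0.02],
    [[0.0008,0.008,0.0003],[0,0,0],0.02],
    [[0.0008,0.008,0.0003],[0,0,0],0.02],
  ],
)

```text
time_s: 11.38
position: [469.9, 347.6, 26.2]
ee_rot: [-180.0, -0.1, -5.7]
contact_force: [0.1, -0.2, -1.7]
finger_gap: 27.9
```

```bash
python3 - <<'E'
from h import *
s,c=snap('wrist','wrist7');print(s['time_s'],s['position'],s['ee_rot'],s['finger_gap'],s['contact_force'],s['moment'])
im=c['image'][100:300,180:560,::-1];cv2.imwrite('pics/w7c.png',cv2.resize(im,None,fx=2,fy=2))
E
```

```text
11.3833 [469.92339916 347.59070765  26.17673735] [-1.79957859e+02 -1.41020082e-01 -5.70464578e+00] 27.89755855320171 [ 0.06088321 -0.24256712 -1.74163544] [-0.00946591  0.05430135 -0.05894338]
```

View pics/w7c.png

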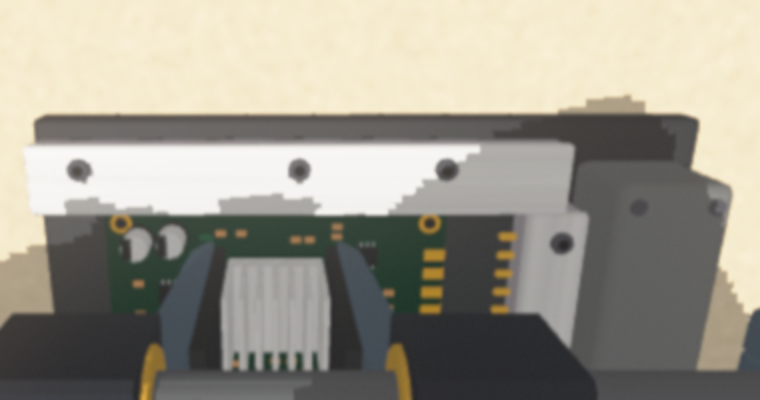

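The left edge is now under the rail lip, and the contacts at (432,255) face the pins at (505,260) in the crop. Next I slide toward the pins.

Emit:
jog_arm(
  increments=[
    [[0.004,-0.0004,0],[0,0,0],0.02],
    [[0.008,-0.0008,0],[0,0,0],0.02],
    [[0.012,-0.0012,0],[0,0,0],0.02],
    [[0.016,-0.0016,0],[0,0,0],0.02],
    [[0.016,-0.0016,0],[0,0,0],0.02],
    [[0.016,-0.0016,0],[0,0,0],0.02],
  ],
)

```text
time_s: 11.93
position: [486.3, 345.7, 26.2]
ee_rot: [-180.0, -0.2, -5.7]
contact_force: [0.6, -0.3, -0.9]
finger_gap: 27.9
```

Emit:
jog_arm(
  increments=[
    [[0.0002,0.001,-0.0002],[0,0,0],0.02],
    [[0.0002,0.0015,-0.0002],[0,0,0],0.02],
    [[0.0002,0.0015,-0.0002],[0,0,0],0.02],
    [[0.0002,0.0015,-0.0002],[0,0,0],0.02],
  ],
)

```text
time_s: 12.27
position: [486.5, 347.3, 26.1]
ee_rot: [-179.9, -0.2, -5.7]
contact_force: [0.7, -1.0, 3.3]
finger_gap: 27.4
```

Emit:
jog_arm(
  increments=[
    [[0.0001,0.0005,0.0001],[0,0,0],0.02],
    [[0.0001,0.001,0.0001],[0,0,0],0.02],
    [[0.0001,0.001,0.0001],[0,0,0],0.02],
  ],
)

```text
time_s: 12.52
position: [486.6, 348.5, 26.2]
ee_rot: [-179.9, -0.2, -5.7]
contact_force: [-0.1, -0.0, -0.3]
finger_gap: 27.9
```

Emit:
jog_arm(
  increments=[
    [[0,0.0005,0.0001],[0,0,0],0.02],
    [[0,0.0005,0.0001],[0,0,0],0.02],
    [[0,0.0005,0.0001],[0,0,0],0.02],
  ],
)

```text
time_s: 12.77
position: [486.5, 349.1, 26.2]
ee_rot: [-179.9, -0.2, -5.7]
contact_force: [-0.4, 0.1, -0.6]
finger_gap: 27.8
```

Emit:
jog_arm(
  increments=[
    [[0,0.0005,0],[0,0,0],0.02],
    [[0,0.0005,0],[0,0,0],0.02],
    [[0,0.0005,0],[0,0,0],0.02],
  ],
)

```text
time_s: 13.02
position: [486.5, 349.6, 26.2]
ee_rot: [-179.9, -0.2, -5.7]
contact_force: [0.1, -0.7, -1.7]
finger_gap: 27.9
```

Emit:
jog_arm(
  increments=[
    [[0,0.0005,0],[0,0,0],0.02],
    [[0,0.0005,0],[0,0,0],0.02],
    [[0,0.0005,0],[0,0,0],0.02],
  ],
)

```text
time_s: 13.27
position: [486.5, 350.1, 26.2]
ee_rot: [-179.9, -0.2, -5.7]
contact_force: [0.6, -0.8, -0.9]
finger_gap: 27.5
```

Emit:
jog_arm(
  increments=[
    [[0,0.0005,0],[0,0,0],0.02],
    [[0,0.0005,0],[0,0,0],0.02],
    [[0,0.0005,0],[0,0,0],0.02],
  ],
)

```text
time_s: 13.52
position: [486.5, 350.6, 26.2]
ee_rot: [-179.9, -0.2, -5.7]
contact_force: [0.4, -0.8, -0.3]
finger_gap: 27.6
```

Emit:
jog_arm(
  increments=[
    [[0,0.0005,0],[0,0,0],0.02],
    [[0,0.0005,0],[0,0,0],0.02],
    [[0,0.0005,0],[0,0,0],0.02],
  ],
)

```text
time_s: 13.77
position: [486.5, 350.7, 26.2]
ee_rot: [-180.0, -0.2, -5.7]
contact_force: [0.9, -5.5, 1.6]
finger_gap: 27.7
```

```bash
python3 - <<'E'
from h import *
s,c=snap('wrist','wrist8');print(s['time_s'],s['position'],s['ee_rot'],s['finger_gap'],s['contact_force'],s['moment'])
im=c['image'][100:300,180:560,::-1];cv2.imwrite('pics/w8c.png',cv2.resize(im,None,fx=2,fy=2))
E
```

```text
13.7667 [486.51005202 350.67954693  26.20169101] [-1.79978713e+02 -1.55536270e-01 -5.70972345e+00] 27.657480306456883 [ 0.94788623 -5.49538865  1.5509465 ] [-0.983363   -0.10060061  0.10465567]
```

View pics/w8c.png

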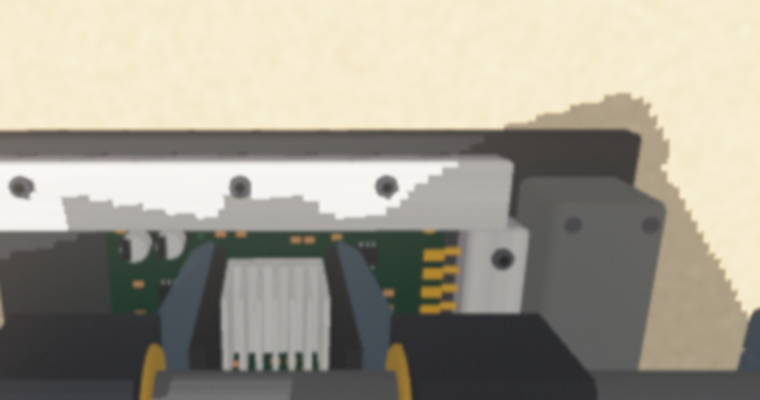

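Rail contact is felt at about 5 N. Now I push along +x.

Emit:
jog_arm(
  increments=[
    [[0.001,-0.0001,0],[0,0,0],0.02],
    [[0.002,-0.0002,0],[0,0,0],0.02],
    [[0.003,-0.0003,0],[0,0,0],0.02],
    [[0.003,-0.0003,0],[0,0,0],0.02],
  ],
)

```text
time_s: 14.15
position: [489.0, 350.3, 26.1]
ee_rot: [-180.0, -0.1, -5.7]
contact_force: [-4.4, -0.8, 3.5]
finger_gap: 27.6
```

Emit:
jog_arm(
  increments=[
    [[0.001,-0.0001,0],[0,0,0],0.02],
    [[0.002,-0.0002,0],[0,0,0],0.02],
    [[0.002,-0.0002,0],[0,0,0],0.02],
  ],
)

```text
time_s: 14.4
position: [490.5, 350.2, 26.1]
ee_rot: [180.0, -0.0, -5.7]
contact_force: [-6.5, -0.2, 4.8]
finger_gap: 28.0
```

Emit:
jog_arm(
  increments=[
    [[0.001,-0.0001,0.0002],[0,0,0],0.02],
    [[0.0018,-0.0002,0.0002],[0,0,0],0.02],
    [[0.0018,-0.0002,0.0002],[0,0,0],0.02],
  ],
)

```text
time_s: 14.65
position: [491.6, 350.0, 26.2]
ee_rot: [180.0, 0.0, -5.7]
contact_force: [-6.6, 1.0, 1.3]
finger_gap: 27.5
```

Emit:
jog_arm(
  increments=[
    [[0.001,-0.0001,0.0001],[0,0,0],0.02],
    [[0.0015,-0.0001,0.0001],[0,0,0],0.02],
    [[0.0015,-0.0001,0.0001],[0,0,0],0.02],
  ],
)

```text
time_s: 14.9
position: [491.9, 350.0, 26.2]
ee_rot: [180.0, 0.2, -5.7]
contact_force: [-9.1, 0.6, 5.4]
finger_gap: 27.9
```

Emit:
jog_arm(
  increments=[
    [[0.001,-0.0001,0],[0,0,0],0.02],
    [[0.001,-0.0001,0],[0,0,0],0.02],
    [[0.001,-0.0001,0],[0,0,0],0.02],
    [[0.001,-0.0001,0],[0,0,0],0.02],
  ],
)

```text
time_s: 15.23
position: [492.0, 350.0, 26.3]
ee_rot: [179.9, 0.3, -5.7]
contact_force: [-8.8, 1.2, 6.0]
finger_gap: 27.8
```

```bash
python3 - <<'E'
from h import *
s,c=snap('wrist','wrist9');print(s['time_s'],s['position'],s['ee_rot'],s['finger_gap'],s['contact_force'],s['moment'])
im=c['image'][100:300,180:560,::-1];cv2.imwrite('pics/w9c.png',cv2.resize(im,None,fx=2,fy=2))
E
```

```text
15.2333 [491.95060453 349.99600877  26.28360819] [179.93770831   0.25066238  -5.72447888] 27.828862935712383 [-8.82780962  1.22259554  6.04488854] [0.26818217 1.43278508 0.00781021]
```

View pics/w9c.png

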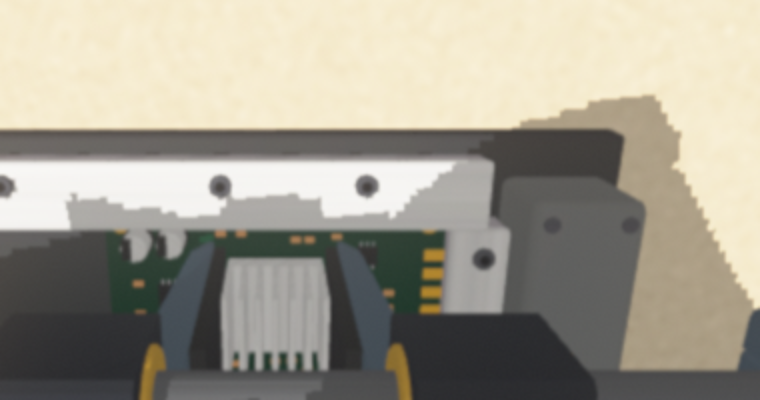

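The contact end is flush at the end-stop lip and the pins are hidden, but the rail force has gone. I'll press toward both stops in small steps.

Emit:
jog_arm(
  increments=[
    [[0.0015,0.0005,0],[0,0,0],0.02],
    [[0.0018,0.001,0],[0,0,0],0.02],
    [[0.0018,0.001,0],[0,0,0],0.02],
    [[0.0018,0.001,0],[0,0,0],0.02],
  ],
)

```text
time_s: 15.62
position: [491.9, 350.1, 26.3]
ee_rot: [179.8, 0.4, -5.7]
contact_force: [-12.9, -5.9, 12.9]
finger_gap: 27.8
```

```bash
cat > f.py <<'E'
from h import *
s=sense();a=np.radians(-5.72);x=np.array([np.cos(a),np.sin(a),0]);y=np.array([-np.sin(a),np.cos(a),0])
f=s['contact_force'];p=s['position']-[498.3,339.9,0]
print(s['time_s'],'pos',s['position'].round(2),s['ee_rot'].round(2),'F nest',(f@x).round(1),(f@y).round(1),f[2].round(1),'M',s['moment'].round(2),'TCP nest',(p@x).round(2),(p@y).round(2))
E
python3 f.py
```

```text
15.6167 pos [491.94 350.07  26.27] [179.81   0.42  -5.72] F nest -12.2 -7.2 12.9 M [-1.17  1.78 -0.08] TCP nest -7.34 9.49
```

```bash
python3 - <<'E'
from h import *
s,c=snap('wrist','wrist10');snap('scene','scene10')
im=c['image'][190:262,370:470,::-1];cv2.imwrite('pics/w10c.png',cv2.resize(im,None,fx=8,fy=8,interpolation=cv2.INTER_NEAREST))
c,T,W=load('wrist10');Rt=R.from_euler('xyz',s['ee_rot'],degrees=True).as_matrix();V=(W-s['position'])@Rt
for r in (225,235,245): print(r,[(u,*V[r,u].round(1)) for u in range(392,440,3)])
E
```

```text
225 [(392, np.float64(46.3), np.float64(-11.2), np.float64(11.4)), (395, np.float64(48.1), np.float64(-11.2), np.float64(11.4)), (398, np.float64(49.7), np.float64(-11.4), np.float64(10.7)), (401, np.float64(51.3), np.float64(-11.7), np.float64(10.1)), (404, np.float64(52.4), np.float64(-12.6), np.float64(7.7)), (407, np.float64(52.9), np.float64(-14.3), np.float64(3.4)), (410, np.float64(54.4), np.float64(-14.6), np.float64(2.8)), (413, np.float64(56.3), np.float64(-14.4), np.float64(3.3)), (416, np.float64(58.0), np.float64(-14.3), np.float64(3.4)), (419, np.float64(59.2), np.float64(-14.9), np.float64(2.1)), (422, np.float64(61.0), np.float64(-14.8), np.float64(2.2)), (425, np.float64(62.6), np.float64(-14.9), np.float64(2.0)), (428, np.float64(64.2), np.float64(-15.0), np.float64(1.7)), (431, np.float64(66.4), np.float64(-14.4), np.float64(3.3)), (434, np.float64(68.1), np.float64(-14.4), np.float64(3.2)), (437, np.float64(68.3), np.float64(-15.9), np.float64(-0.7))]
235 [(392, np.float64(46.6), np.float64(-5.0), np.float64(10.9)), (395, np.float64(48.3), np.float64(-5.3), np.flo
[... 1122 characters left out ...]
2), np.float64(-1.8), np.float64(3.8)), (407, np.float64(54.2), np.float64(-1.5), np.float64(4.4)), (410, np.float64(55.8), np.float64(-1.7), np.float64(4.0)), (413, np.float64(57.4), np.float64(-1.8), np.float64(3.7)), (416, np.float64(59.2), np.float64(-1.7), np.float64(3.9)), (419, np.float64(60.8), np.float64(-1.9), np.float64(3.4)), (422, np.float64(62.1), np.float64(-2.5), np.float64(2.3)), (425, np.float64(64.3), np.float64(-1.9), np.float64(3.6)), (428, np.float64(65.8), np.float64(-2.2), np.float64(2.9)), (431, np.float64(67.6), np.float64(-2.0), np.float64(3.2)), (434, np.float64(68.2), np.float64(-3.4), np.float64(0.3)), (437, np.float64(68.2), np.float64(-5.4), np.float64(-4.0))]
```

View pics/w10c.png

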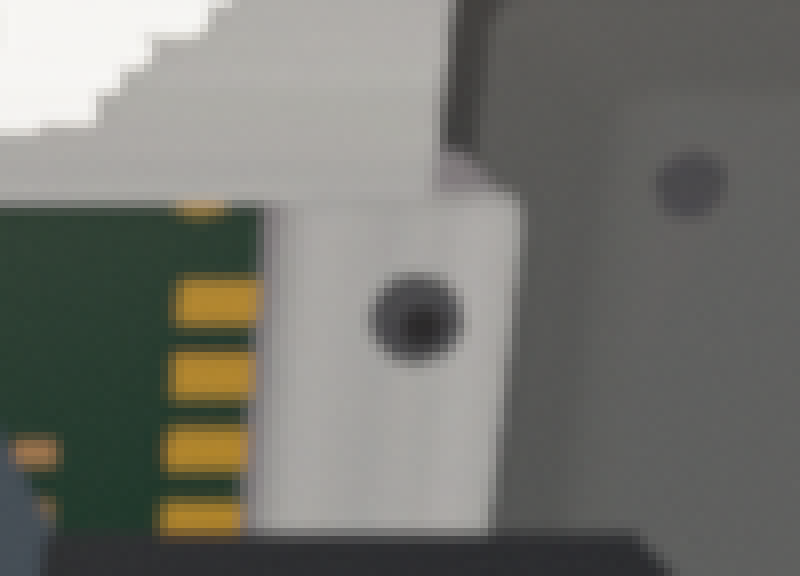

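The board end is flush with the lip front: both read about 52 mm in tool x, and no plate or pins show between them. I'll take off some downward load and press a little harder on both stops for margin over friction.

Emit:
jog_arm(
  increments=[
    [[0.0022,0.001,0.0004],[0,0,0],0.02],
    [[0.0026,0.0011,0.0006],[0,0,0],0.02],
    [[0.0026,0.0011,0.0006],[0,0,0],0.02],
    [[0.0026,0.0011,0.0006],[0,0,0],0.02],
    [[0.0026,0.0011,0.0006],[0,0,0],0.02],
  ],
)

```text
time_s: 16.13
position: [492.0, 350.1, 26.6]
ee_rot: [179.7, 0.7, -5.7]
contact_force: [-14.2, -5.5, 9.2]
finger_gap: 27.9
```

```bash
python3 f.py
```

```text
16.1333 pos [492.04 350.12  26.61] [179.66   0.67  -5.71] F nest -13.6 -6.9 9.2 M [-0.96  2.37 -0.03] TCP nest -7.25 9.54
```

Emit:
jog_arm(
  increments=[
    [[0.003,0.0011,0.0002],[0.003,-0.006,0],0.02],
    [[0.003,0.0012,0.0002],[0.006,-0.012,0],0.02],
    [[0.003,0.0012,0.0002],[0.006,-0.012,0],0.02],
    [[0.003,0.0012,0.0002],[0.006,-0.012,0],0.02],
    [[0.003,0.0012,0.0002],[0.006,-0.012,0],0.02],
  ],
)

```text
time_s: 16.55
position: [492.0, 350.1, 26.3]
ee_rot: [179.9, 0.3, -5.7]
contact_force: [-16.8, -4.9, 10.7]
finger_gap: 27.6
```

```bash
python3 f.py
```

```text
16.55 pos [491.99 350.12  26.34] [179.9    0.32  -5.7 ] F nest -16.3 -6.5 10.7 M [-0.99  2.8  -0.1 ] TCP nest -7.3 9.54
```

Emit:
jog_arm(
  increments=[
    [[0.0031,0.0017,0.0004],[0.002,-0.007,0],0.02],
    [[0.0031,0.0017,0.0004],[0.002,-0.007,0],0.02],
    [[0.0031,0.0017,0.0004],[0.002,-0.007,0],0.02],
    [[0.0031,0.0017,0.0004],[0.002,-0.007,0],0.02],
    [[0.0031,0.0017,0.0004],[0.002,-0.007,0],0.02],
    [[0.0031,0.0017,0.0004],[0.002,-0.007,0],0.02],
    [[0.0031,0.0017,0.0004],[0.002,-0.007,0],0.02],
    [[0.0031,0.0017,0.0004],[0.002,-0.007,0],0.02],
  ],
)

```text
time_s: 17.22
position: [492.0, 350.1, 26.3]
ee_rot: [179.8, 0.2, -5.7]
contact_force: [-16.3, -9.6, 13.3]
finger_gap: 27.9
```

```bash
python3 f.py; python3 - <<'E'
from h import *
for i in range(6): s,c=snap('wrist','wrist11')
snap('side','side11');snap('scene','scene11')
im=c['image'][190:262,220:480,::-1];cv2.imwrite('pics/w11c.png',cv2.resize(im,None,fx=3,fy=3))
im=cv2.imread('pics/scene11.png')[220:340,200:360];cv2.imwrite('pics/scene11c.png',cv2.resize(im,None,fx=4.5,fy=4.5))
c,T,W=load('wrist11');X,Y,Z=W[...,0],W[...,1],W[...,2]
v,u=np.mgrid[:400,:640];im=c['image'].astype(int)
g=(im[...,1]>im[...,0]+12)&(im[...,1]>im[...,2]+5)&(v<250)&(abs(Z-15)<5)
P=W[g];A=np.c_[P[:,:2]-P[:,:2].mean(0),np.ones(len(P))];q=np.linalg.lstsq(A,P[:,2],rcond=None)[0];print('board plane',q,len(P))
for t in ['choke_board']:
    for n in ['scene','side']:
        f=n+'11';cc,TT,_=load(f)
        for b in boxes_of(n,t)[:2]:
            p=np.array(b['point']);print(n,b['confidence'],(TT[:3,:3]@p+TT[:3,3]).round(0))
E
python3 f.py
```

```text
17.2167 pos [491.98 350.13  26.28] [179.83   0.24  -5.7 ] F nest -15.2 -11.2 13.3 M [-1.64  2.84 -0.09] TCP nest -7.31 9.55
board plane [-3.56706983e-03  1.94333249e-03  1.50833192e+01] 2011
scene 0.76 [ 431. -138.    7.]
side 0.72 [ 432. -160.    7.]
17.7167 pos [491.98 350.14  26.3 ] [179.83   0.24  -5.7 ] F nest -15.7 -11.0 12.4 M [-1.66  2.8  -0.11] TCP nest -7.31 9.56
```

View pics/w11c.png

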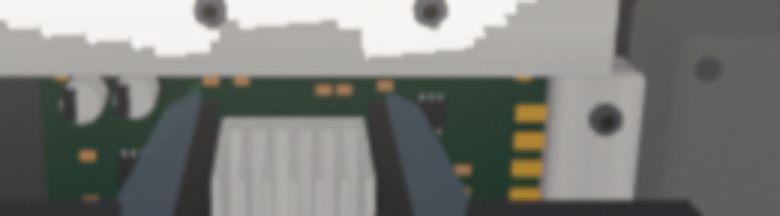

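View pics/scene11c.png

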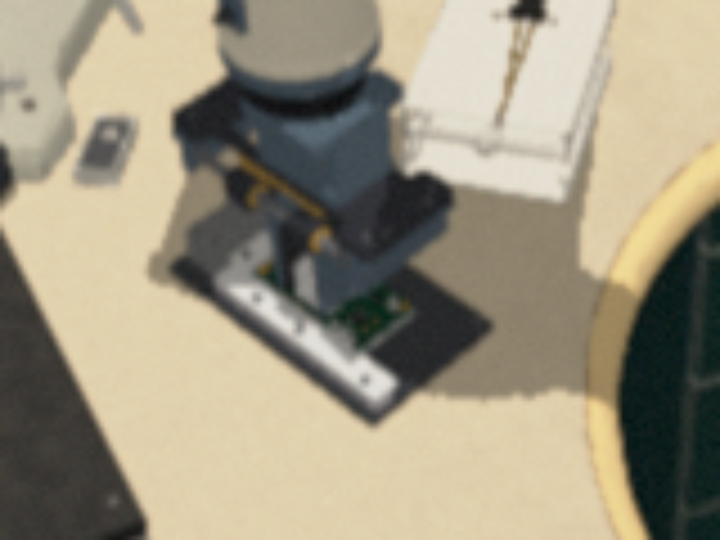

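Everything is stable. One last check: is the left edge really 5 mm beyond the lip edge, which is what contact with the rail face means?

```bash
python3 - <<'E'
from h import *
def edge(f,u,z,test):
    c,T,W=load(f);Tc=c['T_tool_cam']
    out=[]
    for uu in u:
        col=c['image'][:,uu].astype(int)
        v=test(col)
        d=Tc[:3,:3]@np.array([(uu-c['cx'])/c['fx'],(v-c['cy'])/c['fy'],1]);p=Tc[:3,3]+d*(z-Tc[2,3])/d[2];out.append((v,p[1]))
    return np.median(out,0),np.std(out,0)
green=lambda col:(lambda g:g[g>150].min()-.5)(np.where((col[:,1]>col[:,0]+12)&(col[:,1]>col[:,2]+5))[0])
u=[u for u in range(250,385,3)]
print('board edge tool y (wrist4)',edge('wrist4',u,11.3,green))
print('lip edge tool y (wrist11)',edge('wrist11',u,2.8,green))
print('lip edge, touch of depth:')
E
```

```text
board edge tool y (wrist4) (array([203.5       , -26.42472528]), array([0.14740555, 0.08821144]))Traceback (most recent call last):
  File "<stdin>", line 13, in <module>
  File "<stdin>", line 7, in edge
  File "<stdin>", line 10, in <lambda>
  File "<stdin>", line 10, in <lambda>
    return umr_minimum(a, axis, None, out, keepdims, initial, where)
ValueError: zero-size array to reduction operation minimum which has no identity
```

```bash
python3 - <<'E'
from h import *
c,T,W=load('wrist11');Tc=c['T_tool_cam'];out=[]
for u in list(range(240,280,2))+list(range(362,390,2)):
    col=c['image'][195:235,u].astype(float).sum(-1);v=195+np.argmin(np.diff(col))+.5
    d=Tc[:3,:3]@np.array([(u-c['cx'])/c['fx'],(v-c['cy'])/c['fy'],1])
    out.append([v]+[(Tc[:3,3]+d*(z-Tc[2,3])/d[2])[1] for z in (2.3,2.8,3.8)])
print(np.median(out,0),np.std(out,0))
E
```

```text
[215.5        -20.45669797 -20.27511017 -19.91193456] [8.12957351 4.8198879  4.83389406 4.86190639]
```

The left edge overlaps the lip by about 6 mm against 5 expected, so it is on the rail face. Handing in.

```bash
python3 -c "
from h import *
print(hand_in())"; python3 f.py
```

```text
the job is handed in; nothing more can be done
None
the job is handed in; nothing more can be done
```

I gripped the heat-sink board by its sink and carried it over the lab jack to the nest. There I slid it under the rail lip, then pushed it along the rail against the spring pins to the end stop. I handed it in at about 17.7 s while still gripping it at 40 N and pressing it into the corner.

**Last checks before hand-in:**
- **Push:** it held steady over the last 0.5 s, at about 15.7 N towards the end stop (some 6.3 N of that goes to the pins) and about 11 N towards the side rail. The downward force on the plate was about 12 N.
- **End stop:** the wrist picture shows the contact end flush with the lip and no pins visible. The board stopped moving while the force rose.
- **Side rail:** the left edge lies about 6 mm under the rail lip, where 5 mm is expected. That is within the measuring error, because the lip-edge rows scattered widely in this check.
- **Tilt:** the board is about 0.004 rad off level by the depth map.
- **Other board:** it is still where it was, at about (431, -138) mm. I did not measure the bystanders again, but nothing came near them.

**Disagreements:** the TCP stopped about 2 mm off the camera-predicted home in both nest x and nest y. The calibration error and the board's offset in the grip explain the x difference. I relied on the contact forces and the final close-up instead.

I could not read the pin travel or the separate stop forces directly; they are inferred from the total force and the pictures.

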